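Release the panel jack's ratchet and lower its lifting arm

TASK

The panel jack on the bench still has its lifting arm cranked up. Press the red release paddle down to free the ratchet pawl from the toothed post and, keeping it pressed, push the lifting arm all the way down until it rests on the base; then let go so that the pawl springs back. Only press and push: leave the jack standing where it is, do not pick anything up, and leave the sanding sponges, the pen rest and the desk tray alone.

Things in the scene. Friction and masses are not known exactly. Their poses are not given: they have to be found in the camera images.
- jack: panel jack, loose on the bench, about 2.7 kg. Base plate 165 x 95 x 10 mm with a bright upright post, 14 x 20 mm, 317 mm high, sawteeth every 10 mm. Origin: on the bench under the post's centre. z up; +x to the steel toe's side, -x to the side of the black grip and red paddle. The base reaches 77 mm to +x, 88 mm to -x, 47 mm to either y side.
- lift_arm (a joint): height in m of the lifting arm (grey cheeks round the post, steel toe, black grip reaching 150 mm to -x, squeeze lever below it) over its lowest position; 0 = down on the rubber buffer on the base (gives 1 mm per 8 N); starts at 0.09 to 0.14. It stays where left. Pawl free, it takes about 6 to 12 N to push down; pawl in, the next tooth stops it within 10 mm (lowest tooth: 0.02).
- pawl (a joint): angle in rad of the ratchet pawl with its red paddle: 0 = hooked between the teeth, 0.155 = paddle pressed down to its stop; clear of the teeth from about 0.11. A spring returns it: 3 N at the pressing point to start, 5 N at the stop. May read up to 0.10 while it rides on a tooth.
- paddle (a point): pressing point on top of the flat red paddle (76 x 34 mm, long along the jack's x; the point is at its middle), 109 mm from the post's centre to -x; moves with arm and paddle. Height over the bench 103 mm + lift_arm when not pressed; pressing to the stop sinks it 15 mm; pressed and arm fully down: 87 mm. Only the post is taller nearby.
- toe (a point): top of the steel toe plate's rubber pad, 48 mm from the post's centre to +x; 24 mm above the bench when the arm is fully down.
- sponge_a_mid (a point): centre of a yellow sanding sponge, 98 x 66 x 26 mm, lying loose beside the jack; to be left alone
- sponge_b_mid (a point): centre of the second yellow sanding sponge, 98 x 66 x 26 mm; to be left alone
- pen_rest_mid (a point): centre of the pale maple pen rest with an arched top, 130 x 30 x 48 mm, standing loose; to be left alone
- desk_tray_mid (a point): centre of the walnut desk tray with black lipping, 188 x 132 x 22 mm, lying loose; to be left alone

How it is judged:
By the outcome, as a careful person would: the job done as asked, in the order asked, and still so for the second after the job is handed in, with the robot touching nothing.
It also fails if it takes over 32 s, if anything falls off the work surface, if the arm or the gripper's body presses on something with over 40 N, if the wrist force passes 120 N, or if a joint passes its speed limit or range.

ROBOT

A 6-joint arm with a two-finger parallel gripper is mounted at the origin on the work surface. World frame = base frame: x ahead of the robot, y to its left, z up, the work surface at z = 0. Lengths are in mm, angles in degrees, forces in N, time in s.
With the tool pointing down it reaches from about 325 to 775 mm from the base axis. Payload 5.5 kg.
Tool frame: the origin (TCP) lies on the centre line of the jaws, within the pads' length; the fingertips stand 22 mm ahead of it and the grasp point (between the pads) lies 3 mm ahead of it; z points along the fingers, y is the direction in which the jaws open and shut (so a half turn about z gives the same grasp; the last joint's range is limited). The gripper opens to 85 mm and grips with 20 to 120 N. Pads are 22 mm wide; open, the fingers measure 114 mm over their backs; the gripper's body (76 mm by 85 mm) begins 54 mm behind the grasp point. The pads swing forward as they close: fully open they stand 13 mm farther back than shut.
Start: joints at [73.986, 5.22, 70.514, -0, 104.267, -3.249], TCP at [132.58, 585.183, 253.275] pointing down, gripper open.
Joint ranges: [-164.24, 164.24], [-49.07, 125.15], [9.68, 141.18], [-86.29, 266.29], [3.28, 154.24], [-151.56, 151.56]. Speed limits (degrees/s): [147.25, 147.25, 172.46, 180, 180, 180].

INTERFACE

Orientations are given as a 3x3 rotation matrix whose columns are the frame's x, y, z axes.
In Python, from station import env gives the robot as it stands.
- The arm moves only by the tool step_arm, never from a script. Its argument "moves" is a list of rows, each an object of numbers: "tx", "ty", "tz": the shift along the tool's x, y, z in mm; "yaw": the turn about the tool's z in degrees. In form: [{"tx": .., "ty": .., "tz": .., "yaw": ..}, ...]. A call has 1 to 12 rows; each row is the pose to reach, as a shift and turn from the pose commanded when the call began, along the tool's axes at that moment; what a row does not reach only later rows make up. A row lasts 1/12 s, in which the tool goes at most 41.7 mm and 7.16 degrees, less where a joint would pass 70% of its speed; a pose out of reach is approached as far as the arm can. A call with a gripper value outside its range is refused whole. "grip" is the gripper command: -1 is fully open, 1 is shut, values between are in proportion, set as the call begins (left out, the last holds). The fingers move at their own pace and stop on an object; "newtons" is the grip in N (left out, the last holds). Time passes only in rows, so rows that repeat a pose let the fingers close. It gives the time, the measured TCP pose, the force and the opening at its end, in the units of the state.
- env.observe(): the state, without advancing time (a new reading comes with each control period).
- env.read_camera(name): name is "side" or "top" or "wrist"; returns (picture, depth): 384x512x3 uint8, red, green, blue; 384x512 float32, mm along the optical axis (not along the pixel's ray), 0 where there is no reading.
- env.camera_model(name): a dict with "fx", "fy", "cx", "cy" (pixels), "cam_to_world" (4x4, takes a point from camera to world coordinates). Camera axes: x right, y down, z forward; pixel columns grow to the right and rows downward; lengths in mm; the calibration is good to about 2 mm. The wrist camera is an equidistant fisheye: a pixel r from the principal point sees the ray r / f radians off the axis. A picture is of the moment at which its call begins: read the wrist's pose just before it. camera_model takes no time and is no camera call; for the wrist camera it gives the pose at the moment of the call.
- env.job_done(): hands the job in, once; it reports no verdict.
The state is a dict: "t": time; "joint_pos": joint angles; "joint_vel": joint speeds; "tau": joint torques, N m; "tool_pos": TCP position; "orientation": TCP orientation; "contact_force": force on the tool from outside, world axes, zero at the start; "torque": the same for the moment, N m; "opening": opening from 0.0 (shut) to 1.0 (fully open).
Only numpy, scipy, OpenCV 4.12 (cv2) and the standard library are available. Lean on these libraries where they do the work, as an engineer would, in place of code of your own. Each camera call takes 0.05 s, during which the arm holds its last target.

## Working session

There is one attempt and no reset: what is moved stays moved. The work goes in short steps, Python scripts to look and compute and a tool call to move; the robot and the scene stay as the last step left them, time stands still between calls to the robot, and variables do not carry over. Pictures are saved under pics/ and viewed, and the job is handed in when it is done.

Besides the shell and the picture viewer there is one more tool, called after "Emit:" as name([rows], argument=value, ...), one row to a line, values as JSON. step_arm: Moves the arm, as the interface text tells. Its arguments: {"type":"object","properties":{"moves":{"type":"array"},"grip":{"type":"number"},"newtons":{"type":"number"}},"required":["moves"]}

```bash
mkdir -p pics; ls
python3 - <<'E'
from station import env
import cv2,numpy as np
s=env.observe();print(s['t'],s['tool_pos'],s['orientation'],s['contact_force'],s['opening'])
for n in ['side','top','wrist']:
    m=env.camera_model(n);p,d=env.read_camera(n)
    np.savez(f'{n}0.npz',p=p,d=d,M=m['cam_to_world'],k=[m['fx'],m['fy'],m['cx'],m['cy']])
    print(n,m['fx'],m['cx'],m['cy'],np.round(m['cam_to_world'],3).tolist())
    cv2.imwrite(f'pics/{n}0.png',p[:,:,::-1])
E
```

```text
pics
0.0 [132.4956652  584.95249231 252.13430165] [[-9.75288501e-01  2.20934468e-01 -5.47691020e-04]
 [ 2.20935114e-01  9.75286714e-01 -1.87086883e-03]
 [ 1.20816365e-04 -1.94564103e-03 -9.99998100e-01]] [-0.4742793   0.52463974 -0.34313046] 0.9985000644217025
side 440.5692124933293 251.4298535005762 194.20170486150366 [[0.639, -0.585, 0.499, 97.911], [-0.769, -0.481, 0.421, -335.562], [-0.007, -0.653, -0.757, 791.46], [0.0, 0.0, 0.0, 1.0]]
top 354.254605266951 258.1161547298419 199.81178169152622 [[0.011, -0.989, 0.147, 501.238], [-1.0, -0.014, -0.017, 74.133], [0.019, -0.146, -0.989, 813.096], [0.0, 0.0, 0.0, 1.0]]
wrist 297.3186396354542 254.8082714153853 190.45038297793056 [[0.221, 0.924, 0.312, 51.65], [0.975, -0.209, -0.071, 603.038], [-0.0, 0.32, -0.947, 373.233], [0.0, 0.0, 0.0, 1.0]]
```

View pics/side0.png

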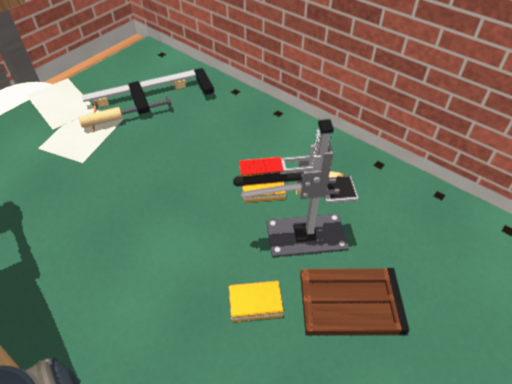

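View pics/top0.png

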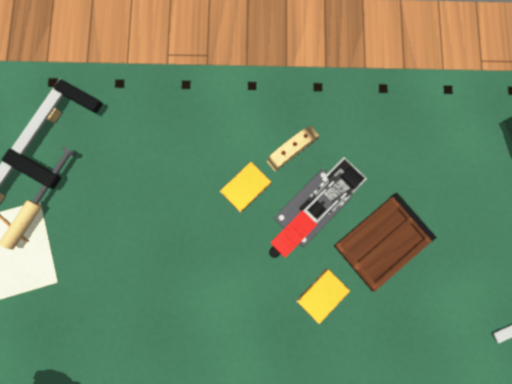

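View pics/wrist0.png

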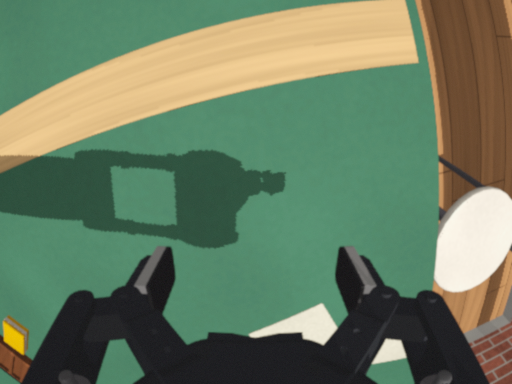

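The side view shows the jack's post at about (320,160), the red paddle at (262,166) and the grip tip at (240,181). The top view shows the paddle at (294,233), the post near (325,200) and the sponges at (245,187) and (323,297). Next I'll measure the paddle and the post.

```bash
cat > h.py <<'E'
import numpy as np,cv2
def load(n):
    z=np.load(n);return z['p'],z['d'],z['M'],z['k']
def pts(mask,d,M,k):
    v,u=np.nonzero(mask&(d>0));z=d[v,u]
    c=np.stack([(u-k[2])/k[0]*z,(v-k[3])/k[1]*z,z,np.ones_like(z)])
    return (M@c)[:3].T,u,v
def red(p):
    p=p.astype(int);return (p[...,0]>150)&(p[...,1]<60)&(p[...,2]<60)
def yel(p):
    p=p.astype(int);return (p[...,0]>180)&(p[...,1]>130)&(p[...,2]<60)
E
python3 - <<'E'
from h import *
for n in ['side','top']:
    p,d,M,k=load(n+'0.npz')
    P,u,v=pts(red(p),d,M,k)
    med=np.median(P,0);ok=abs(P[:,2]-med[2])<12
    Q=P[ok];print(n,len(P),med,'z pct',np.percentile(P[:,2],[5,50,95]))
    r=cv2.minAreaRect(Q[:,:2].astype(np.float32));print(r,cv2.boxPoints(r).round(1).tolist())
    # post: high
    H,W=d.shape
    A,u,v=pts(np.ones((H,W),bool),d,M,k)
    b=(A[:,2]>300)&(A[:,2]<335)&(np.hypot(A[:,0]-med[0],A[:,1]-med[1])<220)
    if b.any(): 
        print('post',b.sum(),A[b].mean(0),A[b].min(0),A[b].max(0), u[b].mean(),v[b].mean())
    Y=yel(p).astype(np.uint8);nn,l,st,c=cv2.connectedComponentsWithStats(Y)
    for i in range(1,nn):
        if st[i,4]>100:
            q,_,_=pts(l==i,d,M,k);print('yellow',np.median(q,0),cv2.minAreaRect(q[:,:2].astype(np.float32)))
E
```

```text
side 543 [528.24313981   5.42403926 231.61728059] z pct [229.83833908 231.61728059 233.26089698]
((528.6827392578125, 6.042583465576172), (33.94017028808594, 72.42626953125), 45.44682693481445) [[491.0, 19.399999618530273], [542.5999755859375, -31.5], [566.4000244140625, -7.300000190734863], [514.7999877929688, 43.5]]
post 204 [603.64100721 -69.88160691 313.02624101] [590.73329419 -84.28325199 300.09209301] [621.536062   -51.99820794 316.92397099] 325.5147058823529 126.87745098039215
yellow [626.53009807  87.32688564  25.21546039] ((591.6575927734375, 37.96540069580078), (152.12440490722656, 94.14161682128906), 44.672298431396484)
yellow [405.26363813 -83.03262446  24.98578099] ((406.41998291015625, -82.16346740722656), (64.92247009277344, 95.18608093261719), 45.631385803222656)
top 14 [507.11438499  31.67569429 206.12026708] z pct [203.17993838 206.12026708 207.88090924]
((507.11029052734375, 31.561506271362305), (15.507314682006836, 1.4139554500579834), 45.137935638427734) [[501.1000061035156, 26.600000381469727], [502.1000061035156, 25.600000381469727], [513.0999755859375, 36.599998474121094], [512.0999755859375, 37.599998474121094]]
post 332 [608.65001014 -67.69529721 316.965736  ] [594.1890008  -84.67472814 300.22472907] [625.75351395 -52.86676605 321.86456274] 351.25 177.710843373494
```

Run:
```python
from h import *
p,d,M,k=load('top0.npz');print(p[233,294],d[233,294],p[290,323])
for nm,lo,hi in [('red',(0,170,100),(6,255,255)),('yel',(18,150,100),(32,255,255))]:
    m=cv2.inRange(cv2.cvtColor(p,cv2.COLOR_RGB2HSV),lo,hi)
    nn,l,st,c=cv2.connectedComponentsWithStats(m)
    for i in range(1,nn):
        if st[i,4]>100:
            q,u,v=pts(l==i,d,M,k);z=np.median(q[:,2]);q=q[abs(q[:,2]-z)<5];print(nm,c[i],np.median(q,0),cv2.minAreaRect(q[:,:2].astype(np.float32)))
# top of post: heights >308
for n in ['top','side']:
    p,d,M,k=load(n+'0.npz');A,u,v=pts(np.ones(d.shape,bool),d,M,k)
    b=(A[:,2]>(312 if n=='top' else 310))&(A[:,2]<335)&(abs(A[:,0]-606)<60)&(abs(A[:,1]+70)<60)
    q=A[b];print(n,b.sum(),cv2.minAreaRect(q[:,:2].astype(np.float32)),q[:,2].mean())
    # base plate z~10
    b=(A[:,2]>5)&(A[:,2]<14)&(np.hypot(A[:,0]-606,A[:,1]+70)<110)
    q=A[b];print('base',b.sum(),cv2.minAreaRect(q[:,:2].astype(np.float32)))
```

```text
[249  73  64] 575.7013 [252 224  77]
red [292.8652793  233.83461117] [532.71340359   6.83538656 235.45864367] ((532.5303344726562, 6.111156463623047), (32.6037712097168, 72.08492279052734), 46.216949462890625)
yel [245.26412092 186.41925219] [648.36968104  89.98218226  28.61705199] ((648.4835205078125, 89.8335189819336), (65.63192749023438, 96.357177734375), 44.9153938293457)
yel [323.14245614 295.74947368] [409.65870933 -82.17571487  28.66116244] ((410.0334167480469, -82.80756378173828), (65.74849700927734, 96.4299545288086), 45.46406173706055)
top 300 ((609.9189453125, -69.04791259765625), (27.39160919189453, 22.156347274780273), 48.5833625793457) 318.61989630245193
base 1236 ((604.9174194335938, -73.72334289550781), (206.33836364746094, 197.06185913085938), 37.72441482543945)
side 170 ((606.207763671875, -67.91266632080078), (28.452632904052734, 21.42374038696289), 46.69467544555664) 314.44822401300496
base 2270 ((587.214111328125, -80.50143432617188), (143.2803955078125, 165.28012084960938), 46.057247161865234)
```

The paddle's middle comes out at (530.5, 6, 233.5), averaging both views, with the post at (608, -68.5). They are 107.5 mm apart (109 expected), and lift is about 0.130. The wrist camera sits on the tool's +x side, so I'll turn that side away from the post, shut the gripper and go over the paddle.

Emit:
step_arm([
  {"tz": -30},
  {"tz": -60, "tx": -10, "ty": -10},
  {"tz": -60, "tx": -38, "ty": -36},
  {"tz": -60, "tx": -66, "ty": -62},
  {"tz": -60, "tx": -94, "ty": -88},
  {"tz": -60, "tx": -122, "ty": -114},
  {"tz": -60, "tx": -150, "ty": -140},
  {"tz": -60, "tx": -178, "ty": -166},
  {"tz": -60, "tx": -206, "ty": -192},
  {"tz": -60, "tx": -234, "ty": -217},
  {"tz": -60, "tx": -262, "ty": -243},
  {"tz": -60, "tx": -290, "ty": -268},
], grip=1, newtons=40)

```text
$.moves[0]: bad value
```

Emit:
step_arm([
  {"tx": -28, "ty": -26, "yaw": 4},
  {"tx": -56, "ty": -52, "yaw": 8},
  {"tx": -84, "ty": -78, "yaw": 12},
  {"tx": -112, "ty": -104, "yaw": 16},
  {"tx": -140, "ty": -130, "yaw": 20},
  {"tx": -168, "ty": -156, "yaw": 24},
  {"tx": -196, "ty": -182, "yaw": 28},
  {"tx": -215, "ty": -199, "yaw": 31},
  {"tx": -226, "ty": -209, "yaw": 31},
  {"tx": -226, "ty": -209, "yaw": 31},
  {"tx": -226, "ty": -209, "yaw": 31},
])

```text
$.moves[0]: bad value
```

Run:
```python
from station import env
import cv2,numpy as np
s=env.observe();print(s['t'],s['tool_pos'],s['orientation'].round(3) if hasattr(s['orientation'],'round') else s['orientation'],s['contact_force'],s['opening'],s['joint_pos'])
for n in ['side','top','wrist']:
    m=env.camera_model(n);p,d=env.read_camera(n)
    np.savez(f'{n}1.npz',p=p,d=d,M=m['cam_to_world'],k=[m['fx'],m['fy'],m['cx'],m['cy']])
    cv2.imwrite(f'pics/{n}1.png',p[:,:,::-1])
```

```text
0.15 [132.51683356 584.99458842 252.36995401] [[-0.975  0.221 -0.   ]
 [ 0.221  0.975 -0.002]
 [ 0.    -0.002 -1.   ]] [-0.47755814 -0.63485354  0.40640352] 1.0010194015576912 [ 7.39864141e+01  5.25531351e+00  7.05679114e+01  9.28504961e-04
  1.04266558e+02 -3.24861396e+00]
```

All four keys are required in each row, so both calls were refused and nothing moved.

Emit:
step_arm([
  {"tx": 0, "ty": 0, "tz": -30, "yaw": 0},
  {"tx": -10, "ty": -10, "tz": -60, "yaw": 0},
  {"tx": -38, "ty": -36, "tz": -60, "yaw": 0},
  {"tx": -66, "ty": -62, "tz": -60, "yaw": 0},
  {"tx": -94, "ty": -88, "tz": -60, "yaw": 0},
  {"tx": -122, "ty": -114, "tz": -60, "yaw": 0},
  {"tx": -150, "ty": -140, "tz": -60, "yaw": 0},
  {"tx": -178, "ty": -166, "tz": -60, "yaw": 0},
  {"tx": -206, "ty": -192, "tz": -60, "yaw": 0},
  {"tx": -234, "ty": -217, "tz": -60, "yaw": 0},
  {"tx": -262, "ty": -243, "tz": -60, "yaw": 0},
  {"tx": -290, "ty": -268, "tz": -60, "yaw": 0},
], grip=1, newtons=40)

```text
t: 1.3
tool_pos: [356.7, 258.0, 313.6]
orientation: [[-0.975, 0.221, 0.001], [0.221, 0.975, 0.0], [-0.001, 0.001, -1.0]]
contact_force: [1.2, -0.1, -0.0]
opening: 0.002
```

Emit:
step_arm([
  {"tx": -28, "ty": -26, "tz": 0, "yaw": 4},
  {"tx": -56, "ty": -52, "tz": 0, "yaw": 8},
  {"tx": -84, "ty": -78, "tz": 0, "yaw": 12},
  {"tx": -112, "ty": -104, "tz": 0, "yaw": 16},
  {"tx": -140, "ty": -130, "tz": 0, "yaw": 20},
  {"tx": -168, "ty": -156, "tz": 0, "yaw": 24},
  {"tx": -196, "ty": -182, "tz": 0, "yaw": 28},
  {"tx": -215, "ty": -199, "tz": 0, "yaw": 31},
  {"tx": -226, "ty": -209, "tz": 0, "yaw": 31},
  {"tx": -226, "ty": -209, "tz": 0, "yaw": 31},
  {"tx": -226, "ty": -209, "tz": 0, "yaw": 31},
])

```text
t: 2.22
tool_pos: [530.3, 6.1, 313.0]
orientation: [[-0.723, 0.691, -0.001], [0.691, 0.723, 0.001], [0.001, -0.0, -1.0]]
contact_force: [-0.4, 0.8, -0.5]
opening: 0.001
```

Run:
```python
from station import env
import cv2,numpy as np
s=env.observe();print(s['t'],s['tool_pos'],np.round(s['orientation'],3),s['contact_force'],s['opening'],np.round(s['joint_pos'],1))
for n in ['side','wrist']:
    m=env.camera_model(n);p,d=env.read_camera(n)
    np.savez(f'{n}1.npz',p=p,d=d,M=m['cam_to_world'],k=[m['fx'],m['fy'],m['cx'],m['cy']])
    cv2.imwrite(f'pics/{n}1.png',p[:,:,::-1])
```

```text
2.2167 [530.33073056   6.08643171 313.00660913] [[-0.723  0.691 -0.001]
 [ 0.691  0.723  0.001]
 [ 0.001 -0.    -1.   ]] [-0.38935729  0.8427428  -0.46259057] 0.00053059480976457 [ -3.   -4.3  74.    0.  110.4 -49.3]
```

View pics/side1.png

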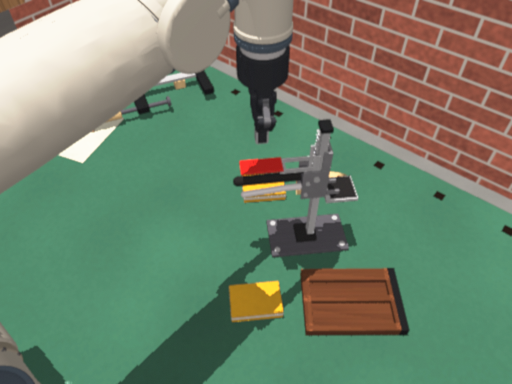

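View pics/wrist1.png

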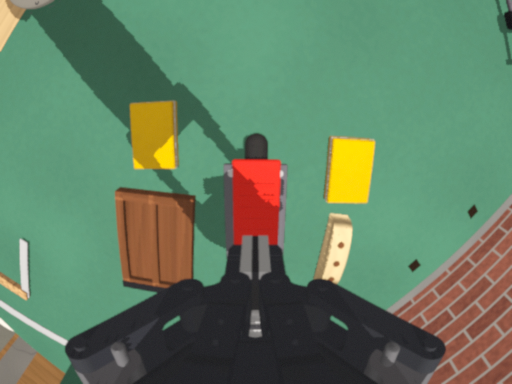

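The side view shows the jaw tip at (262,138), directly above the paddle at (262,166). In the wrist view the fingers line up with the paddle's centre line. I'll descend to just above it.

Emit:
step_arm([
  {"tx": 0, "ty": 0, "tz": 12, "yaw": 0},
  {"tx": 0, "ty": 0, "tz": 24, "yaw": 0},
  {"tx": 0, "ty": 0, "tz": 36, "yaw": 0},
  {"tx": 0, "ty": 0, "tz": 44, "yaw": 0},
  {"tx": 0, "ty": 0, "tz": 50, "yaw": 0},
  {"tx": 0, "ty": 0, "tz": 50, "yaw": 0},
])

```text
t: 2.82
tool_pos: [529.8, 6.8, 262.1]
orientation: [[-0.723, 0.691, -0.002], [0.691, 0.723, 0.0], [0.001, -0.001, -1.0]]
contact_force: [0.0, -0.2, -0.8]
opening: -0.002
```

Emit:
step_arm([
  {"tx": 0, "ty": 0, "tz": 2, "yaw": 0},
  {"tx": 0, "ty": 0, "tz": 4, "yaw": 0},
  {"tx": 0, "ty": 0, "tz": 6, "yaw": 0},
  {"tx": 0, "ty": 0, "tz": 8, "yaw": 0},
  {"tx": 0, "ty": 0, "tz": 10, "yaw": 0},
  {"tx": 0, "ty": 0, "tz": 12, "yaw": 0},
  {"tx": 0, "ty": 0, "tz": 12, "yaw": 0},
])

```text
t: 3.4
tool_pos: [530.3, 6.3, 251.4]
orientation: [[-0.722, 0.691, -0.0], [0.691, 0.722, 0.001], [0.001, 0.0, -1.0]]
contact_force: [-1.3, 1.6, 3.6]
opening: 0.001
```

Emit:
step_arm([
  {"tx": 0, "ty": 0, "tz": 2, "yaw": 0},
  {"tx": 0, "ty": 0, "tz": 4, "yaw": 0},
  {"tx": 0, "ty": 0, "tz": 6, "yaw": 0},
  {"tx": 0, "ty": 0, "tz": 8, "yaw": 0},
  {"tx": 0, "ty": 0, "tz": 9, "yaw": 0},
  {"tx": 0, "ty": 0, "tz": 9, "yaw": 0},
])

```text
t: 3.9
tool_pos: [530.3, 6.3, 242.2]
orientation: [[-0.722, 0.691, -0.0], [0.691, 0.722, 0.001], [0.001, 0.0, -1.0]]
contact_force: [-3.3, 3.8, 5.2]
opening: -0.006
```

Emit:
step_arm([
  {"tx": 0, "ty": 0, "tz": 2, "yaw": 0},
  {"tx": 0, "ty": 0, "tz": 4, "yaw": 0},
  {"tx": 0, "ty": 0, "tz": 6, "yaw": 0},
  {"tx": 0, "ty": 0, "tz": 8, "yaw": 0},
  {"tx": 0, "ty": 0, "tz": 10, "yaw": 0},
])

```text
t: 4.32
tool_pos: [530.3, 6.3, 233.1]
orientation: [[-0.722, 0.691, 0.001], [0.691, 0.722, 0.0], [-0.0, 0.001, -1.0]]
contact_force: [-4.8, 5.1, 8.7]
opening: -0.001
```

The paddle is near its stop, but about 7 N of sideways drag has built up along the jack's -x. I'll ease the tool that way a little while going on.

Emit:
step_arm([
  {"tx": 0.5, "ty": 0, "tz": 2, "yaw": 0},
  {"tx": 1, "ty": 0, "tz": 4, "yaw": 0},
  {"tx": 1.5, "ty": 0, "tz": 6, "yaw": 0},
  {"tx": 1.5, "ty": 0, "tz": 8, "yaw": 0},
])

```text
t: 4.65
tool_pos: [530.1, 6.4, 225.5]
orientation: [[-0.722, 0.692, 0.003], [0.692, 0.722, -0.001], [-0.003, 0.001, -1.0]]
contact_force: [-0.8, 0.9, 7.8]
opening: 0.002
```

Run:
```python
from station import env
from h import *
s=env.observe();print(s['t'],s['tool_pos'],s['contact_force'])
m=env.camera_model('side');p,d=env.read_camera('side')
cv2.imwrite('pics/side2.png',p[:,:,::-1]);np.savez('side2.npz',p=p,d=d)
M=m['cam_to_world'];k=[m['fx'],m['fy'],m['cx'],m['cy']]
for dd,pp in [(np.load('side0.npz')['d'],0),(d,1)]:
    A,u,v=pts(np.ones(d.shape,bool),dd,M,k)
    for lo,hi in [(295,325),(5,14)]:
        b=(A[:,2]>lo)&(A[:,2]<hi)&(np.hypot(A[:,0]-606,A[:,1]+70)<(30 if lo>100 else 110))
        print(lo,b.sum(),cv2.minAreaRect(A[b][:,:2].astype(np.float32)),A[b].mean(0))
```

```text
4.65 [530.11667744   6.42824194 225.46228401] [-0.78846142  0.87584173  7.79430486]
295 244 ((606.0614624023438, -67.84589385986328), (27.79157829284668, 22.255279541015625), 49.38512420654297) [603.02427477 -69.45602915 310.4168584 ]
5 2270 ((587.214111328125, -80.50143432617188), (143.2803955078125, 165.28012084960938), 46.057247161865234) [598.68214281 -67.06803624   8.30889732]
295 246 ((606.0386962890625, -67.94534301757812), (28.39329719543457, 22.235164642333984), 47.2336311340332) [602.99677591 -69.51647728 310.40752215]
5 2277 ((586.6307373046875, -81.1924819946289), (144.7785186767578, 165.5177764892578), 45.86756134033203) [598.67327564 -67.09246521   8.37465397]
```

View pics/side2.png

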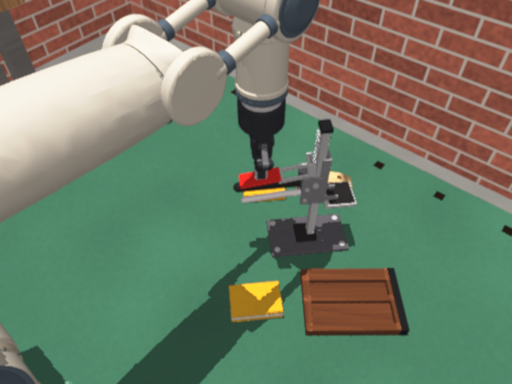

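The jack hasn't shifted, and the side drag is gone. The arm is already moving down at about 8 N with the pawl free, so I'll continue at a moderate speed.

Emit:
step_arm([
  {"tx": 0, "ty": 0, "tz": 4, "yaw": 0},
  {"tx": 0, "ty": 0, "tz": 9, "yaw": 0},
  {"tx": 0, "ty": 0, "tz": 14, "yaw": 0},
  {"tx": 0, "ty": 0, "tz": 19, "yaw": 0},
  {"tx": 0, "ty": 0, "tz": 24, "yaw": 0},
  {"tx": 0, "ty": 0, "tz": 29, "yaw": 0},
  {"tx": 0, "ty": 0, "tz": 34, "yaw": 0},
  {"tx": 0, "ty": 0, "tz": 39, "yaw": 0},
  {"tx": 0, "ty": 0, "tz": 44, "yaw": 0},
  {"tx": 0, "ty": 0, "tz": 49, "yaw": 0},
  {"tx": 0, "ty": 0, "tz": 54, "yaw": 0},
  {"tx": 0, "ty": 0, "tz": 59, "yaw": 0},
])

```text
t: 5.7
tool_pos: [530.2, 6.4, 166.3]
orientation: [[-0.722, 0.692, 0.003], [0.692, 0.722, -0.001], [-0.003, 0.001, -1.0]]
contact_force: [-1.0, 0.5, 7.9]
opening: 0.0
```

Emit:
step_arm([
  {"tx": 0, "ty": 0, "tz": 5, "yaw": 0},
  {"tx": 0, "ty": 0, "tz": 10, "yaw": 0},
  {"tx": 0, "ty": 0, "tz": 15, "yaw": 0},
  {"tx": 0, "ty": 0, "tz": 20, "yaw": 0},
  {"tx": 0, "ty": 0, "tz": 25, "yaw": 0},
  {"tx": 0, "ty": 0, "tz": 30, "yaw": 0},
  {"tx": 0, "ty": 0, "tz": 35, "yaw": 0},
  {"tx": 0, "ty": 0, "tz": 40, "yaw": 0},
  {"tx": 0, "ty": 0, "tz": 44, "yaw": 0},
])

```text
t: 6.45
tool_pos: [530.2, 6.4, 122.1]
orientation: [[-0.722, 0.692, 0.003], [0.692, 0.722, -0.001], [-0.003, 0.001, -1.0]]
contact_force: [-2.3, 0.3, 7.5]
opening: -0.0
```

Emit:
step_arm([
  {"tx": 0, "ty": 0, "tz": 3, "yaw": 0},
  {"tx": 0, "ty": 0, "tz": 6, "yaw": 0},
  {"tx": 0, "ty": 0, "tz": 8, "yaw": 0},
  {"tx": 0, "ty": 0, "tz": 10, "yaw": 0},
])

```text
t: 6.78
tool_pos: [530.2, 6.4, 112.2]
orientation: [[-0.722, 0.692, 0.003], [0.692, 0.722, -0.001], [-0.003, 0.001, -1.0]]
contact_force: [-1.7, 0.7, 6.9]
opening: -0.001
```

Emit:
step_arm([
  {"tx": 0, "ty": 0, "tz": 1, "yaw": 0},
  {"tx": 0, "ty": 0, "tz": 2, "yaw": 0},
  {"tx": 0, "ty": 0, "tz": 2, "yaw": 0},
])

```text
t: 7.03
tool_pos: [530.2, 6.4, 110.3]
orientation: [[-0.722, 0.692, 0.003], [0.692, 0.722, -0.001], [-0.003, 0.001, -1.0]]
contact_force: [-1.9, 1.1, 7.5]
opening: -0.001
```

Emit:
step_arm([
  {"tx": 0, "ty": 0, "tz": 1, "yaw": 0},
  {"tx": 0, "ty": 0, "tz": 1, "yaw": 0},
])

```text
t: 7.2
tool_pos: [530.2, 6.4, 109.8]
orientation: [[-0.722, 0.692, 0.003], [0.692, 0.722, -0.001], [-0.003, 0.001, -1.0]]
contact_force: [-1.8, 0.7, 9.5]
opening: 0.002
```

Emit:
step_arm([
  {"tx": 0, "ty": 0, "tz": 1, "yaw": 0},
  {"tx": 0, "ty": 0, "tz": 1, "yaw": 0},
])

```text
t: 7.37
tool_pos: [530.3, 6.5, 109.3]
orientation: [[-0.722, 0.692, 0.003], [0.692, 0.722, -0.001], [-0.003, 0.001, -1.0]]
contact_force: [-4.3, 1.6, 12.5]
opening: -0.0
```

The buffer is reached, with force rising at the expected height (tip about 87 mm). A touch more, then I'll check with the cameras.

Emit:
step_arm([
  {"tx": 0.3, "ty": 0, "tz": 1, "yaw": 0},
  {"tx": 0.3, "ty": 0, "tz": 1.5, "yaw": 0},
  {"tx": 0.3, "ty": 0, "tz": 1.5, "yaw": 0},
])

```text
t: 7.62
tool_pos: [530.3, 6.5, 108.8]
orientation: [[-0.722, 0.692, 0.004], [0.692, 0.722, -0.001], [-0.004, 0.002, -1.0]]
contact_force: [-6.1, 1.2, 16.2]
opening: -0.005
```

Run:
```python
from station import env
from h import *
m=env.camera_model('side');p,d=env.read_camera('side')
cv2.imwrite('pics/side3.png',cv2.resize(p[100:300,180:430,::-1],None,fx=3,fy=3))
M=m['cam_to_world'];k=[m['fx'],m['fy'],m['cx'],m['cy']]
P,u,v=pts(red(p),d,M,k);print(len(P),np.median(P,0))
c=np.array([607,-68.5]);e=np.array([.722,-.692])
A,u,v=pts(np.ones(d.shape,bool),d,M,k);r=A[:,:2]-c
b=(abs(r@e-48)<20)&(abs(r@[.692,.722])<10)&(A[:,2]<60);print('toe z',b.sum(),np.percentile(A[b][:,2],[10,50,90]))
```

```text
92 [512.07411942  29.57893264  79.72566513]
toe z 128 [19.27043989 20.98304875 22.7110472 ]
```

View pics/side3.png

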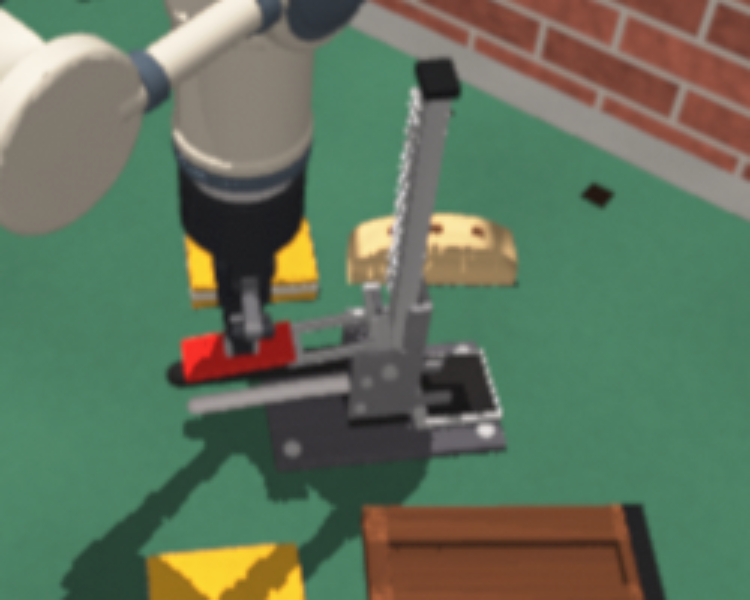

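The toe pad reads about 21 mm, or 23 after the side camera's roughly 2 mm low bias, so the arm is fully down. I'll release straight up.

Emit:
step_arm([
  {"tx": 0, "ty": 0, "tz": -3, "yaw": 0},
  {"tx": -0.5, "ty": 0, "tz": -6, "yaw": 0},
  {"tx": -1, "ty": 0, "tz": -10, "yaw": 0},
  {"tx": -1.5, "ty": 0, "tz": -14, "yaw": 0},
  {"tx": -1.5, "ty": 0, "tz": -18, "yaw": 0},
  {"tx": -1.5, "ty": 0, "tz": -24, "yaw": 0},
  {"tx": -1.5, "ty": 0, "tz": -36, "yaw": 0},
  {"tx": -1.5, "ty": 0, "tz": -56, "yaw": 0},
  {"tx": -1.5, "ty": 0, "tz": -80, "yaw": 0},
  {"tx": -1.5, "ty": 0, "tz": -110, "yaw": 0},
  {"tx": -1.5, "ty": 0, "tz": -140, "yaw": 0},
  {"tx": -1.5, "ty": 0, "tz": -170, "yaw": 0},
])

```text
t: 8.67
tool_pos: [529.6, 6.3, 277.3]
orientation: [[-0.722, 0.692, -0.001], [0.692, 0.722, 0.0], [0.001, -0.001, -1.0]]
contact_force: [1.3, 0.4, -0.0]
opening: 0.0
```

Emit:
step_arm([
  {"tx": 0, "ty": 0, "tz": -20, "yaw": 0},
  {"tx": 0, "ty": 0, "tz": -30, "yaw": 0},
  {"tx": 0, "ty": 0, "tz": -30, "yaw": 0},
  {"tx": 0, "ty": 0, "tz": -30, "yaw": 0},
])

```text
t: 9.0
tool_pos: [530.2, 6.2, 305.2]
orientation: [[-0.722, 0.692, -0.001], [0.692, 0.722, 0.0], [0.001, -0.0, -1.0]]
contact_force: [0.6, -0.9, -0.5]
opening: 0.002
```

Run:
```python
from station import env
from h import *
s=env.observe();print(s['t'],s['tool_pos'],s['contact_force'])
m=env.camera_model('side');p,d=env.read_camera('side')
cv2.imwrite('pics/side4.png',cv2.resize(p[100:300,180:430,::-1],None,fx=3,fy=3))
M=m['cam_to_world'];k=[m['fx'],m['fy'],m['cx'],m['cy']]
P,u,v=pts(red(p),d,M,k);print(len(P),np.median(P,0),cv2.minAreaRect(P[:,:2].astype(np.float32)))
c=np.array([607,-68.5]);e=np.array([.722,-.692])
x=(P[:,:2]-c)@e;print('paddle z slope',np.polyfit(x,P[:,2],1),'z at -109',np.polyval(np.polyfit(x,P[:,2],1),-109))
A,u,v=pts(np.ones(d.shape,bool),d,M,k);r=A[:,:2]-c
b=(abs(r@e-48)<20)&(abs(r@[.692,.722])<10)&(A[:,2]<60);print('toe z',b.sum(),np.percentile(A[b][:,2],[10,50,90]))
for lo,hi in [(295,325),(5,14)]:
    b=(A[:,2]>lo)&(A[:,2]<hi)&(np.hypot(A[:,0]-606,A[:,1]+70)<(30 if lo>100 else 110))
    print(lo,b.sum(),cv2.minAreaRect(A[b][:,:2].astype(np.float32)),A[b].mean(0))
```

```text
9.0 [530.18266139   6.23230717 305.22034902] [ 0.56562067 -0.94777108 -0.46879163]
448 [528.54043427   6.07212192 100.29588289] ((529.5068969726562, 6.313591003417969), (34.5841064453125, 72.40695190429688), 45.908546447753906)
paddle z slope [5.82001827e-03 1.00891162e+02] z at -109 100.25678001594913
toe z 131 [19.06704404 20.8511816  23.01816814]
295 245 ((606.0192260742188, -67.94867706298828), (28.794931411743164, 22.42782211303711), 46.6160888671875) [603.08038194 -69.39928774 310.43116253]
5 1207 ((588.4237060546875, -84.04437255859375), (128.94772338867188, 173.77670288085938), 53.935394287109375) [576.08854937 -69.43996751   8.43325963]
```

View pics/side4.png

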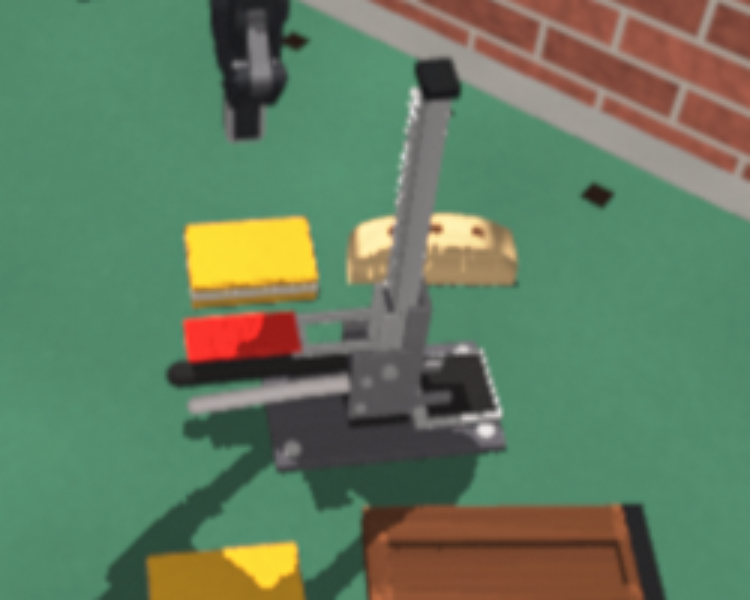

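The paddle is level again, with a middle height of about 100 to 102 mm (103 expected at lift 0). The toe is unchanged, the post is where it was, and the gripper is well clear. I'm handing in the job.

```bash
python3 -c "
from station import env
print(env.job_done(), env.observe()['t'])"
```

```text
the job is handed in; nothing more can be done
the job is handed in; nothing more can be done
```

The lifting arm is down on the base and the pawl has sprung back; I handed the job in at about 9 s of the 32 s allowed. With the gripper shut, I pressed the red paddle to its stop and kept it pressed all the way down. The arm moved at about 8 N, I pressed to about 16 N on the buffer, then lifted straight off.

**Last checks (side camera):**
- **Paddle:** it is level again, with its middle at 100 mm, or about 102 mm after correcting for the camera reading about 2 mm low. It should be 103 mm with the arm fully down and the pawl hooked.
- **Toe pad:** it reads about 21 mm, or about 23 mm corrected, against 24 mm expected.
- **Jack:** the post top is within about 0.1 mm of where it started, and the gripper is well clear with no contact force. The matching check on the base plate gave no usable result in the last picture because other parts covered much of it. It showed no shift midway down.
- **Sponges, pen rest and tray:** they look untouched in the last picture, but I did not re-measure them.

**Other points:**
- About 7 N of sideways drag built up on the paddle early in the press. I eased it by moving the tool 1.5 mm.
- My first two move calls were refused for missing keys, and nothing moved.

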